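# Make up the bonding kit tray

## Robot

A 6-joint arm with a two-finger parallel gripper is mounted at the origin on a cart in front of the work surface, level with it; the furniture and walls round the work are solid. World frame = base frame: x ahead of the robot, y to its left, z up, the work surface at z = 0. Lengths are in m, angles in degrees, forces in N, time in s.
With the tool pointing down it reaches from about 0.275 to 0.85 m from the base axis. Payload 5.2 kg.
Tool frame: the origin (TCP) lies midway between the tips of the shut fingers; the grasp point (between the pads) lies 19 mm behind it; z points along the fingers, y is the line along which they close (so a half turn about z gives the same grasp; the last joint's range is limited). The gripper opens to 85 mm and grips with 20 to 120 N. Pads are 22 mm wide; open, the fingers measure 114 mm over their backs; the gripper's body (76 mm by 85 mm) begins 54 mm behind the grasp point. The pads swing forward as they close: fully open they stand 13 mm farther back than shut.
Start: joints at [56.963, 14.817, 87.949, -0, 77.235, -11.62], TCP at [0.201, 0.512, 0.231] pointing down, gripper open.
Joint ranges: [-179.93, 179.93], [-52.35, 119.4], [10.71, 147.94], [-69.91, 249.91], [12.55, 155.21], [-178.61, 178.61]. Speed limits (degrees/s): [147.25, 147.25, 180, 180, 180, 180].

## Interface

Orientations are given as [roll, pitch, yaw] about the fixed x, y, z axes, in that order (R = Rz(yaw) Ry(pitch) Rx(roll)).
In Python, from cell import ctrl gives the robot as it stands. The module is installed in compiled form; this text tells all that it offers.
- The arm moves only by the shell command python3 -m crank 'ROWS'. ROWS is a JSON list of rows, 1 to 12 of them, each of 7 numbers: a rotation vector rx, ry, rz in degrees, then dx, dy, dz in m, then the finger opening in m; each row shifts and turns the commanded pose from where the row before left it, along the tool's axes as they then stand; what a row does not reach is not made up. A row lasts 1/10 s, in which the tool goes at most 0.05 m and 8.59 degrees, less where a joint would pass 70% of its speed; a pose out of reach is approached as far as the arm can. The fingers move at their own pace and stop on an object; the grip force is fixed at half the most. Time passes only in rows, so rows that do not move let the fingers close. It prints the time, the measured TCP pose, the force, the opening and the grip force at its end.
- ctrl.read_state(): the state, without advancing time (a new reading comes with each control period).
- ctrl.snapshot(name): name is "scene" or "top" or "wrist"; returns a dict with "image" (400x640x3 uint8, blue, green, red), "z_map" (400x640 float32, m along the optical axis (not along the pixel's ray), 0 where there is no reading), "fx", "fy", "cx", "cy" (pixels), "D" ([k1, k2, p1, p2, k3] as OpenCV has them; the pictures are not rectified), "extrinsics" (4x4, takes a point from world to camera coordinates). Camera axes: x right, y down, z forward; pixel columns grow to the right and rows downward; lengths in m; the calibration is good to about 2 mm. A picture is of the moment at which its call begins.
- ctrl.hand_in(): hands the job in; it is judged then, once.
Trained networks look in a picture, given as the dict that the camera call returned (one of the last four; its "shot" number tells which), for a name from the list of things; names that differ only in an ending like _2 or _b are one class to them, and where a whole thing is asked for, a point or a joint stands for the part that bears it (a point fixed in the world has none). Each returns a list of dicts, best first, with "p" (0 to 1); they miss things now and then, are a little off and sometimes report something else, mostly with a low value. They report only what shows in the picture. A call takes as long as a camera call. They do not tell look-alikes from the thing itself.
- ctrl.masks_of(target, picture): "pixels" (400x640 bool, what is visible of it) and "location" ([row, column] in pixels, amid what is visible of it).
The state is a dict: "t": time; "qpos": joint angles; "joint_vel": joint speeds; "joint_torque": joint torques, N m; "tool_pos": TCP position; "orientation": TCP orientation; "ft_force": force on the tool from outside, world axes, zero at the start; "ft_torque": the same for the moment, N m; "opening": finger opening in m; "grasp_force": force on a finger pad.
Only numpy, scipy, OpenCV 4.12 (cv2) and the standard library are available. Lean on these libraries where they do the work, as an engineer would, in place of code of your own. Each camera call takes 0.05 s, during which the arm holds its last target. There are 200 camera calls.

## Task

Make up the kit tray for the next bonding job: set the lidded waffle pack, the aluminium cup, the loupe and the tool vial each in the middle of its own black silhouette in the tray, upright (the vial lying), with the pack square to its outline and the vial lengthways along its bar. Leave the open waffle pack without a lid and the shallow glass dish where they are on the bench.

Things in the scene. Friction and masses are not known exactly. Their poses are not given: they have to be found in the camera images.
- closed_pack: closed waffle pack: square chip tray with a plain pale, slightly see-through lid on it, 51 x 51 x 9 mm, about 20 g; sides parallel to its x and y. Loose. Origin: centre of its underside; z up.
- cup: bare aluminium parts cup, empty, open at the top, 24 mm high; wall tapers from 57 mm across at the rim to 44 mm at the foot. About 30 g. Can be gripped from outside across the rim. Loose. Origin: centre of its underside; z up.
- loupe: black eye loupe standing on its skirt, round, 36 mm across, 36 mm high, about 40 g. Loose. Origin: centre of its underside; z up.
- vial: closed tool vial lying on its side, a straight tan tube with a black cap, 51 mm long, 13 mm across, about 15 g; long axis = its y, cap at the -y end; does not roll. Loose. Origin: centre of its underside; z up.
- open_pack: look-alike: open waffle pack without a lid, black square with a grid of little chips showing, 51 x 51 x 6 mm; stays where it is. Loose. Origin: centre of its underside; z up.
- dish: look-alike: shallow clear glass dish with two small dies in it, 55 mm across, 12 mm high; stays where it is. Loose. Origin: centre of its underside; z up.
- slot_pack: grey insert plate, 107 x 107 x 8 mm, fixed; one of four, two by two (pitch 110 mm, order varies), turned with the tray. Origin: centre of its underside, 4 mm above the bench; z up; flat top 8 mm above the origin; the tray's outer rim, 58 mm from the centre, stands 2 mm above the top. Flat black silhouette centred on top: a 55 mm square, sides along x and y: the place of the closed waffle pack.
- slot_cup: grey insert plate, 107 x 107 x 8 mm, fixed; one of four, two by two (pitch 110 mm, order varies), turned with the tray. Origin: centre of its underside, 4 mm above the bench; z up; flat top 8 mm above the origin; the tray's outer rim, 58 mm from the centre, stands 2 mm above the top. Flat black silhouette centred on top: a large disc of 60 mm: the place of the aluminium cup.
- slot_loupe: grey insert plate, 107 x 107 x 8 mm, fixed; one of four, two by two (pitch 110 mm, order varies), turned with the tray. Origin: centre of its underside, 4 mm above the bench; z up; flat top 8 mm above the origin; the tray's outer rim, 58 mm from the centre, stands 2 mm above the top. Flat black silhouette centred on top: a small disc of 40 mm: the place of the loupe.
- slot_vial: grey insert plate, 107 x 107 x 8 mm, fixed; one of four, two by two (pitch 110 mm, order varies), turned with the tray. Origin: centre of its underside, 4 mm above the bench; z up; flat top 8 mm above the origin; the tray's outer rim, 58 mm from the centre, stands 2 mm above the top. Flat black silhouette centred on top: a narrow bar of 17 x 55 mm, long along y: the place of the vial.
Things that resemble listed ones, but are neither listed nor needed, are in the scene too. There is more than one size of the loupe; the job needs the largest.

How it is judged:
By the outcome, as a careful person would: the job done as asked, in the order asked, and still so for the second after the job is handed in, with the robot touching nothing.
It also fails if it takes over 99 s, if anything falls off the work surface, if the arm or the gripper's body presses on something with over 40 N, if the wrist force passes 120 N, or if a joint passes its speed limit or range.

## Working session

There is one attempt and no reset: what is moved stays moved. The work goes in short steps, Python scripts to look and compute and a shell command to move; the robot and the scene stay as the last step left them, time stands still between calls to the robot, and variables do not carry over. Pictures are saved under pics/ and viewed, at most 14 in all, crops included, and the job is handed in when it is done.

```bash
mkdir -p pics
python3 - <<'E'
from cell import ctrl
import cv2
s=ctrl.read_state();print(s)
for n in("top","scene"):
    p=ctrl.snapshot(n);cv2.imwrite(f"pics/{n}0.png",p["image"]);print(n,p["fx"],p["cx"],p["cy"],p["D"],p["extrinsics"])
E
```

```text
{'t': 0.0, 'qpos': array([ 5.69623290e+01,  1.48582998e+01,  8.80133417e+01,  9.15637211e-04,
        7.72358463e+01, -1.16190900e+01]), 'joint_vel': array([-0.04477854,  0.01848225,  0.05650489,  0.00699349,  0.04590029,
       -0.09943237]), 'joint_torque': array([-1.40265212e-03, -4.46029830e+01, -2.90572464e+01, -2.68470967e-04,
        1.16673682e-02,  1.06454344e-06]), 'tool_pos': array([0.20050922, 0.51155505, 0.23046787]), 'orientation': array([-1.79894895e+02, -2.25228254e-02,  1.58581195e+02]), 'ft_force': array([-0.18409273, -0.63109352, -0.10758594]), 'ft_torque': array([ 0.04591973, -0.05435403, -0.07046653]), 'grasp_force': 0.0, 'opening': 0.08548087246547259}
top 403.4998058715188 318.9012580144554 201.09082290876293 [-0.08891816  0.          0.          0.          0.        ] [[ 0.02265073 -0.99973191  0.00480086 -0.02449441]
 [-0.99622639 -0.02297323 -0.08369713  0.52412701]
 [ 0.08378498 -0.00288695 -0.99647967  1.03839095]
 [ 0.          0.          0.          1.        ]]
scene 412.79175114785977 318.7438555654855 206.73466230868056 [-0.03613374  0.          0.          0.          0.        ] [[ 0.58935637 -0.80771293 -0.01608976 -0.30557816]
 [-0.43821119 -0.30288697 -0.84630399  0.26355875]
 [ 0.6786973   0.50582536 -0.53245721  0.66415166]
 [ 0.          0.          0.          1.        ]]
```

View pics/top0.png

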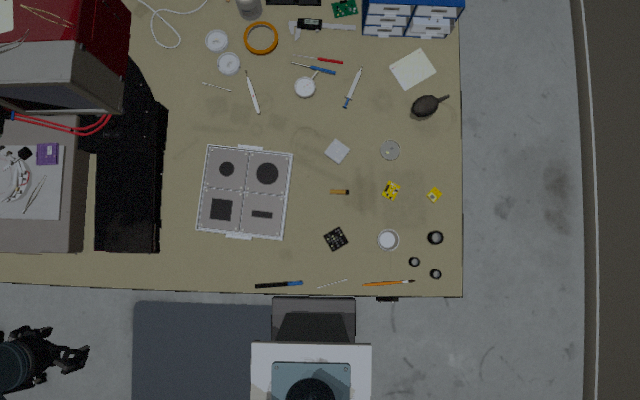

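View pics/scene0.png

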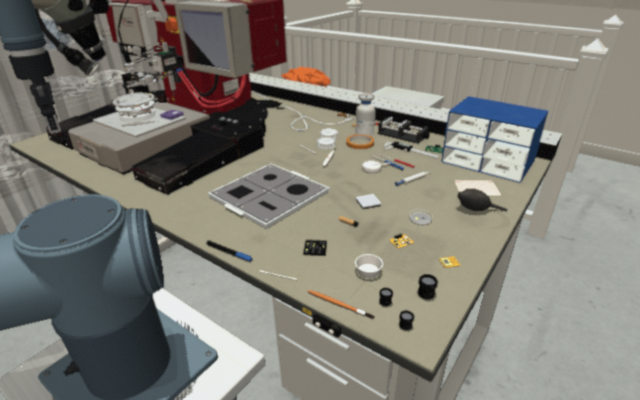

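The top view shows the tray with its silhouettes: loupe slot (227,169), cup slot (267,173), pack slot (221,209) and vial slot (262,214). The closed pack is at (337,150), the vial at (340,191), the cup at (388,240), the dish at (389,150) and the open pack at (335,238). Loupes stand at (435,238), (414,262) and (435,273); the first looks largest.

```bash
cat > h.py <<'E'
import numpy as np,cv2
from cell import ctrl
from scipy.spatial.transform import Rotation as R
def K(p): return np.array([[p["fx"],0,p["cx"]],[0,p["fy"],p["cy"]],[0,0,1]])
def world(p,uv,z):
    uv=np.asarray(uv,float).reshape(-1,1,2)
    n=cv2.undistortPoints(uv,K(p),np.array(p["D"]))[:,0]
    E=np.array(p["extrinsics"]);r=np.c_[n,np.ones(len(n))]@E[:3,:3];c=-E[:3,:3].T@E[:3,3]
    return (c+r*((z-c[2])/r[:,2])[:,None])[:,:2]
def obb(p,m,z):
    "centre, min-rect of mask pixels projected on plane z"
    c=max(cv2.findContours(m.astype(np.uint8),cv2.RETR_EXTERNAL,cv2.CHAIN_APPROX_NONE)[0],key=cv2.contourArea)[:,0]
    w=world(p,c,z);
    return cv2.minAreaRect((w*1000).astype(np.float32)), world(p,[np.argwhere(m)[:,::-1].mean(0)],z)[0]*1000
def tool(dst,yaw=None,z=None):
    "tool-frame shift (and rz) to reach dst xyz"
    s=ctrl.read_state();r=R.from_euler('xyz',s["orientation"],degrees=True)
    return r.inv().apply(np.array(dst)-s["tool_pos"])
E
python3 - <<'E'
from h import *
p=ctrl.snapshot("top")
Z=dict(closed_pack=.009,cup=.024,loupe=.036,vial=.010,open_pack=.006,dish=.012,slot_pack=.012,slot_cup=.012,slot_loupe=.012,slot_vial=.012)
for n,z in Z.items():
    for d in ctrl.masks_of(n,p)[:4]:
        (c,s,a),m=obb(p,d["pixels"],z);print(n,round(d["p"],2),np.round(d["location"]),"rect",np.round(c),np.round(s),round(a),"cen",np.round(m))
cv2.imwrite("pics/crop1.png",cv2.resize(p["image"][135:290,190:450],None,fx=3,fy=3,interpolation=2))
E
```

```text
closed_pack 0.56 [152. 333.] rect [661. -56.] [53. 52.] 54 cen [661. -56.]
cup 0.65 [239. 390.] rect [ 427. -195.] [52. 53.] 1 cen [ 428. -196.]
loupe 0.61 [236. 434.] rect [ 437. -316.] [36. 42.] 1 cen [ 437. -317.]
vial 0.64 [190. 340.] rect [551. -66.] [16. 43.] 1 cen [552. -67.]
open_pack 0.7 [237. 335.] rect [426. -57.] [55. 52.] 34 cen [426. -57.]
dish 0.57 [150. 390.] rect [ 669. -201.] [52. 55.] 2 cen [ 670. -200.]
slot_pack 0.58 [210. 220.] rect [497. 249.] [113. 107.] 85 cen [497. 248.]
slot_cup 0.95 [174. 264.] rect [596. 128.] [105. 108.] 84 cen [596. 128.]
slot_loupe 0.68 [171. 227.] rect [606. 236.] [112. 111.] 85 cen [606. 236.]
slot_vial 0.95 [217. 263.] rect [488. 138.] [106. 108.] 83 cen [487. 139.]
```

View pics/crop1.png

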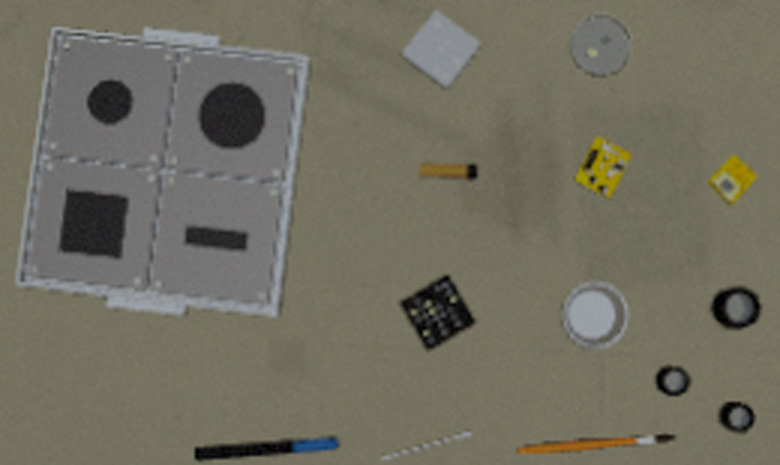

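Crop (3x): the large loupe is clearly the upper-right one of the three. Next I fit the silhouettes and object edges precisely.

```bash
cat >> h.py <<'E'
def dark(p,uv,z,thr=75,win=25,inv=False):
    "blob of dark (or bright if inv) pixels about uv, upsampled, on plane z"
    u,v=np.round(uv).astype(int);g=cv2.cvtColor(p["image"],cv2.COLOR_BGR2GRAY)
    y0,x0=max(v-win,0),max(u-win,0);g=g[y0:v+win,x0:u+win];f=4
    G=cv2.resize(cv2.GaussianBlur(g,(3,3),0),None,fx=f,fy=f,interpolation=cv2.INTER_CUBIC)
    m=((G>thr) if inv else (G<thr)).astype(np.uint8)
    n,l,st,c=cv2.connectedComponentsWithStats(m);k=1+np.argmax(st[1:,4])
    cc=max(cv2.findContours((l==k).astype(np.uint8),cv2.RETR_EXTERNAL,cv2.CHAIN_APPROX_NONE)[0],key=cv2.contourArea)[:,0]
    px=(cc+.5)/f-.5+[x0,y0]
    w=(world(p,px,z)*1000).astype(np.float32);r=cv2.minAreaRect(w);M=cv2.moments(w.reshape(-1,1,2))
    return np.round([M['m10']/M['m00'],M['m01']/M['m00']],1),np.round(r[0],1),np.round(r[1],1),round(r[2],1)
E
python3 - <<'E'
from h import *
p=ctrl.snapshot("top")
g=cv2.cvtColor(p["image"],cv2.COLOR_BGR2GRAY);print("levels",g[169,227],g[190,227],g[150,337],g[165,345],g[238,388])
print("tray c",[ (k,dark(p,k,.012,70,15)) for k in((227,169),(267,173),(221,209),(262,214))])
print("pack",dark(p,(337,150),.009,140,16,True))
print("cup",dark(p,(388,240),.024,140,18,True))
for z in(.012,):print("loupe z",dark(p,(435,238),.036,70,12))
w=ctrl.snapshot("wrist");cv2.imwrite("pics/w0.png",w["image"]);E=w["extrinsics"]
print(-E[:3,:3].T@E[:3,3],E[:3,:3],w["fx"],w["D"])
E
```

```text
levels 31 109 144 112 160
tray c [((227, 169), (array([607.6, 238.1]), array([607.4, 237.9]), array([38.8, 38.8]), 46.9)), ((267, 173), (array([597.3, 128.3]), array([597.5, 128.5]), array([57.4, 56.9]), 1.9)), ((221, 209), (array([497.9, 248.1]), array([497.9, 247.9]), array([55.3, 55.1]), 85.2)), ((262, 214), (array([487.6, 138.6]), array([487.7, 138.7]), array([53.4, 15.3]), 84.1))]
pack (array([663.1, -56.9]), array([663.2, -57.1]), array([45., 44.]), 53.7)
cup (array([ 428.1, -191.9]), array([ 428., -192.]), array([37.9, 38.4]), 22.6)
loupe z (array([ 436.1, -316. ]), array([ 436.1, -315.9]), array([35.7, 43.7]), 1.1)
[0.13520086 0.53817533 0.37470995] [[ 3.65411087e-01  9.30846239e-01 -1.31449086e-04]
 [ 8.94465197e-01 -3.51090320e-01  2.76889145e-01]
 [ 2.57695069e-01 -1.01295940e-01 -9.60901860e-01]] 303.41388366713636 [0.01666216 0.         0.         0.         0.        ]
```

View pics/w0.png

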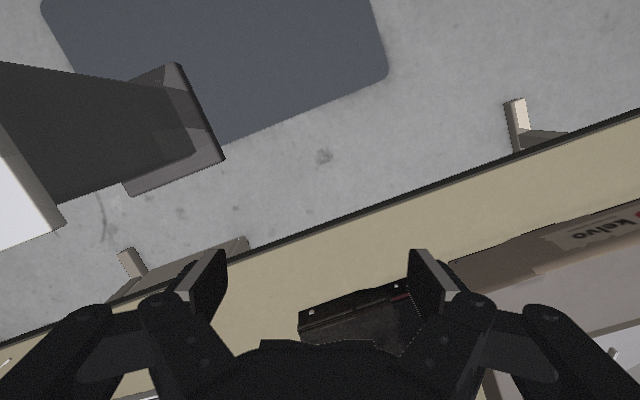

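The wrist view shows the start pose over the bench edge, with nothing useful in it. The tray silhouettes fit well: pitch 110 mm, tray angle about -5.2°.

```bash
cat >> h.py <<'E'
def plan(x,y,z,yaw,q=False):
    s=ctrl.read_state();y0=s["orientation"][2];d=(yaw-y0+180)%360-180
    r=R.from_euler('xyz',[180,0,yaw],degrees=True)
    v=np.array([x,y,z])-s["tool_pos"]
    print("rz",round(-d,2),"then dxyz",np.round(r.inv().apply(v),4),"| len",round(np.linalg.norm(v),3),"| before rot",np.round(R.from_euler('xyz',[180,0,y0],degrees=True).inv().apply(v),4))
E
python3 -c "
from h import *
plan(.663,-.057,.2,143.7)"
```

```text
rz 14.88 then dxyz [-0.7094 -0.185   0.0313] | len 0.734 | before rot [-0.638  -0.361   0.0313]
```

```bash
python3 -m crank '[[0,0,7.44,0,0,0,0.085],[0,0,7.44,0,0,0,0.085],[0,0,0,-0.04,-0.01,0,0.085],[0,0,0,-0.04,-0.01,0,0.085],[0,0,0,-0.04,-0.01,0,0.085],[0,0,0,-0.04,-0.01,0,0.085],[0,0,0,-0.045,-0.01,0,0.085],[0,0,0,-0.045,-0.01,0,0.085],[0,0,0,-0.045,-0.01,0,0.085],[0,0,0,-0.045,-0.01,0,0.085],[0,0,0,-0.045,-0.01,0,0.085],[0,0,0,-0.045,-0.01,0,0.085]]'; python3 -m crank '[[0,0,0,-0.045,-0.014,0.005,0.085],[0,0,0,-0.045,-0.014,0.005,0.085],[0,0,0,-0.045,-0.014,0.005,0.085],[0,0,0,-0.045,-0.014,0.005,0.085],[0,0,0,-0.045,-0.014,0.005,0.085],[0,0,0,-0.045,-0.014,0.005,0.085],[0,0,0,0,0,0,0.085],[0,0,0,0,0,0,0.085]]'
python3 - <<'E'
from h import *
plan(.663,-.057,.2,143.7)
w=ctrl.snapshot("wrist");cv2.imwrite("pics/w1.png",w["image"])
E
```

```text
t: 1.95
tool_pos: [0.4893, 0.1753, 0.2316]
orientation: [180.0, 0.0, 143.7]
ft_force: [0.8, 1.2, -0.2]
opening: 0.0849
grasp_force: 0.0
t: 2.75
tool_pos: [0.656, -0.0517, 0.2002]
orientation: [-180.0, -0.1, 143.6]
ft_force: [-1.0, 0.2, -0.1]
opening: 0.0854
grasp_force: 0.0
rz -0.13 then dxyz [-0.0087 -0.0001  0.0002] | len 0.009 | before rot [-0.0087 -0.0001  0.0002]
```

View pics/w1.png

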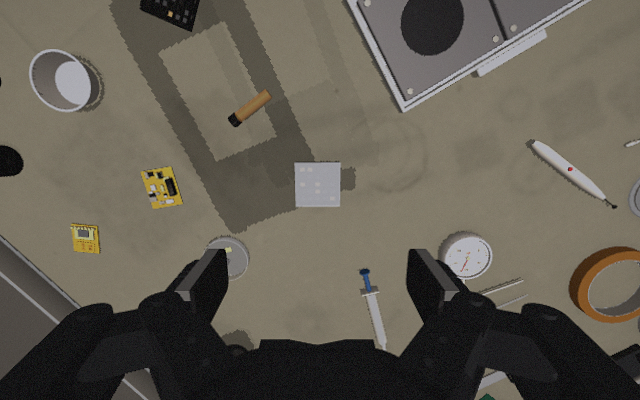

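The wrist view shows the closed pack square at (318,185), the vial at (250,108) with its cap lower-left, the dish at (228,257), and free space around the pack.

Run:
```python
from h import *
w=ctrl.snapshot("wrist")
print("pack",dark(w,(318,185),.009,128,36,True))
for n,z in(("closed_pack",.009),("vial",.0065)):
    for d in ctrl.masks_of(n,w)[:1]: print(n,obb(w,d["pixels"],z))
hs=cv2.cvtColor(w["image"],cv2.COLOR_BGR2HSV);print(w["image"][107,250],w["image"][120,234],w["image"][90,225])
```

```text
pack (array([663.9, -56.5]), array([664.2, -56.3]), array([52. , 51.9]), 53.7)
closed_pack (((663.1728515625, -56.39371871948242), (50.99978256225586, 51.25413513183594), 53.64667510986328), array([662.38098113, -55.95409185]))
vial (((553.4268798828125, -64.81578826904297), (52.632686614990234, 12.757390975952148), 88.66521453857422), array([553.30144918, -64.37415662]))
[ 73 116 137] [19 24 20] [103 120 126]
```

```bash
python3 -m crank '[[0,0,-0.1,-0.009,0.0007,0.04,0.068],[0,0,0,0,0,0.045,0.068],[0,0,0,0,0,0.045,0.068],[0,0,0,0,0,0.04,0.068],[0,0,0,0,0,0.02,0.068],[0,0,0,0,0,0.0115,0.068],[0,0,0,0,0,0,0.068],[0,0,0,0,0,0,0.04],[0,0,0,0,0,0,0.04],[0,0,0,0,0,0,0.04],[0,0,0,0,0,0,0.04],[0,0,0,0,0,0,0.04]]'
```

```text
t: 4.15
tool_pos: [0.6654, -0.0556, 0.0024]
orientation: [179.9, 0.2, 143.8]
ft_force: [0.4, 0.6, 7.1]
opening: 0.0487
grasp_force: 62.7
```

```bash
python3 -m crank '[[0,0,0,0,0,-0.02,0.04],[0,0,0,0,0,-0.03,0.04],[0,0,0,0,0,-0.03,0.04],[0,0,0,0,0,0,0.04]]'
python3 - <<'E'
from h import *
plan(.4979,.2481,.06,174.8)
w=ctrl.snapshot("wrist");cv2.imwrite("pics/w2.png",w["image"][130:400,130:510])
E
```

```text
t: 4.55
tool_pos: [0.6673, -0.0563, 0.0859]
orientation: [179.8, 0.6, 143.8]
ft_force: [0.8, -0.7, -0.7]
opening: 0.0487
grasp_force: 61.9
rz -30.99 then dxyz [0.1963 0.2878 0.0259] | len 0.349 | before rot [0.3165 0.1456 0.0259]
```

View pics/w2.png

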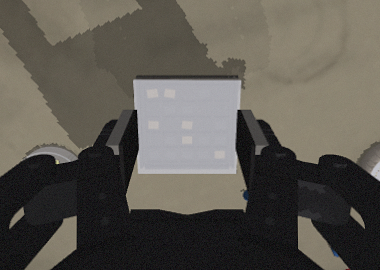

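The pack is held square between the pads, crop (185,125).

```bash
cat >> h.py <<'E'
def rel(p,mm):
    s=ctrl.read_state();r=R.from_euler('xyz',s["orientation"],degrees=True)
    return r.inv().apply(np.array([mm[0],mm[1],s["tool_pos"][2]*1000])-s["tool_pos"]*1000)[:2].round(1)
E
python3 - <<'E'
from h import *
w=ctrl.snapshot("wrist");s=ctrl.read_state()
a=dark(w,(316,255),s["tool_pos"][2]+.0066,128,60,True);print(a,rel(w,a[1]))
d=ctrl.masks_of("closed_pack",w)[0];a=obb(w,d["pixels"],s["tool_pos"][2]+.0066);print(a,rel(w,a[0][0]))
E
python3 -m crank '[[0,0,-7.75,0,0,-0.01,0.04],[0,0,-7.75,0,0,0,0.04],[0,0,-7.75,0,0,0,0.04],[0,0,-7.75,0,0,0,0.04],[0,0,0,0.0245,0.036,0,0.04],[0,0,0,0.0245,0.036,0,0.04],[0,0,0,0.0245,0.036,0,0.04],[0,0,0,0.0245,0.036,0,0.04],[0,0,0,0.0245,0.036,0,0.04],[0,0,0,0.0245,0.036,0,0.04],[0,0,0,0.0245,0.036,0.01,0.04],[0,0,0,0.0245,0.036,0.01,0.04]]'
python3 -c "
from h import *
plan(.4979,.2481,.04,174.8)"
```

```text
(array([669.7, -58.3]), array([669.2, -58. ]), array([60.6, 59.1]), 53.5) [-5.2  0.9]
(((665.6129760742188, -55.61783218383789), (52.00738525390625, 53.744712829589844), 53.74204635620117), array([664.10993281, -54.62353159])) [-1.8  1.1]
t: 5.9
tool_pos: [0.4929, 0.2503, 0.0686]
orientation: [-180.0, -0.1, 174.8]
ft_force: [0.6, 1.1, 0.0]
opening: 0.049
grasp_force: 61.9
rz -0.02 then dxyz [-0.0052 -0.0017  0.0286] | len 0.029 | before rot [-0.0052 -0.0017  0.0286]
```

```bash
python3 -m crank '[[0,0,0,-0.0052,-0.0017,0.01,0.04],[0,0,0,0,0,0.02,0.04],[0,0,0,0,0,0.015,0.04],[0,0,0,0,0,0.0085,0.04],[0,0,0,0,0,0,0.04],[0,0,0,0,0,0,0.04]]'
python3 -m crank '[[0,0,0,0,0,0,0.065],[0,0,0,0,0,0,0.065],[0,0,0,0,0,0,0.065],[0,0,0,0,0,-0.015,0.065],[0,0,0,0,0,-0.03,0.065],[0,0,0,0,0,-0.05,0.065],[0,0,0,0,0,-0.05,0.065],[0,0,0,0,0,0,0.065]]'
python3 - <<'E'
from h import *
w=ctrl.snapshot("wrist");p=ctrl.snapshot("top");cv2.imwrite("pics/w3.png",w["image"])
a=ctrl.masks_of("closed_pack",w)[:1];print("wrist",[obb(w,d["pixels"],.021) for d in a])
a=ctrl.masks_of("closed_pack",p)[:1];print("top",[obb(p,d["pixels"],.021) for d in a])
E
```

```text
t: 6.5
tool_pos: [0.4995, 0.2464, 0.0157]
orientation: [-180.0, -0.1, 174.8]
ft_force: [-0.1, -0.1, 0.4]
opening: 0.0485
grasp_force: 61.9
t: 7.3
tool_pos: [0.5041, 0.2483, 0.1691]
orientation: [179.7, 0.8, 174.8]
ft_force: [0.4, 0.7, 0.0]
opening: 0.0649
grasp_force: 0.0
wrist [(((499.66802978515625, 247.18406677246094), (52.0987663269043, 52.28081512451172), 84.70170593261719), array([498.29787055, 246.86458604]))]
top [(((496.456787109375, 245.0638427734375), (44.876888275146484, 53.006797790527344), 1.4092460870742798), array([488.69473939, 240.85787478]))]
```

View pics/w3.png

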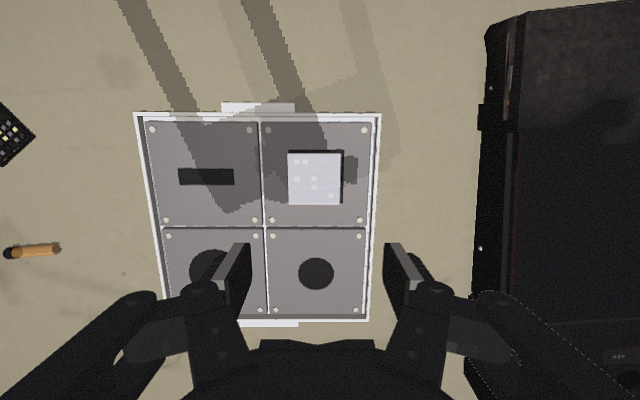

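The wrist view shows the pack on its silhouette at (316,178), shifted slightly left: black shows only along the right edge (343,178). I'll get the exact offset from the loupe disc (316,273) and the bar (206,177).

```bash
cat >> h.py <<'E'
def slots(w,L,V,z=.012,thr=60):
    l=dark(w,L,z,thr,28)[0];v=dark(w,V,z,thr,34);c=(l+v[0])/2;h=l-c
    P=c+np.array([-h[1],h[0]]);C=c-np.array([-h[1],h[0]])
    return dict(loupe=l,vial=v,pack=P.round(1),cup=C.round(1),pitch=np.hypot(*(h))*2**.5)
E
python3 - <<'E'
from h import *
w=ctrl.snapshot("wrist");print(slots(w,(316,273),(206,177)))
print(dark(w,(316,178),.021,135,36,True))
g=cv2.cvtColor(w["image"],cv2.COLOR_BGR2GRAY);print(g[178,280:352].tolist());print(g[143:212,316].tolist())
E
```

```text
{'loupe': array([608.8, 238.7]), 'vial': (array([488.4, 139.8]), array([488.3, 139.3]), array([54.8, 16.8]), 84.1), 'pack': array([499.1, 249.5]), 'cup': array([598., 129.]), 'pitch': np.float64(110.17570058774308)}
(array([499.2, 246.4]), array([498.4, 241.7]), array([62.1, 50.4]), 84.8)
[83, 89, 86, 86, 89, 85, 90, 86, 86, 75, 192, 203, 200, 198, 199, 197, 197, 198, 197, 201, 196, 198, 198, 198, 198, 202, 200, 203, 201, 201, 201, 199, 199, 200, 200, 201, 200, 201, 202, 200, 200, 198, 198, 199, 198, 198, 201, 197, 199, 198, 196, 200, 199, 202, 200, 199, 198, 196, 196, 200, 196, 202, 201, 205, 101, 9, 28, 70, 85, 90, 88, 85]
[90, 89, 87, 90, 87, 86, 87, 86, 89, 85, 88, 89, 90, 89, 87, 67, 29, 31, 32, 116, 180, 203, 197, 198, 200, 200, 201, 202, 201, 197, 198, 200, 198, 198, 201, 200, 202, 201, 200, 200, 200, 196, 199, 209, 216, 214, 216, 208, 197, 198, 197, 206, 213, 216, 214, 211, 200, 194, 199, 200, 200, 198, 201, 202, 201, 196, 198, 196, 196]
```

Run:
```python
from h import *
w=ctrl.snapshot("wrist");print(slots(w,(316,284),(206,188)))
print(dark(w,(316,190),.021,150,34,True));s=ctrl.read_state();print(s["tool_pos"])
```

```text
{'loupe': array([608.6, 238.7]), 'vial': (array([488.4, 139.7]), array([488.4, 139.2]), array([54.9, 17. ]), 83.9), 'pack': array([499. , 249.3]), 'cup': array([598. , 129.1]), 'pitch': np.float64(110.11139813843073)}
(array([500. , 246.7]), array([499.9, 246.4]), array([52. , 52.1]), 84.8)
[0.49848475 0.24666045 0.15950778]
```

The pack sits 2.7 mm low in y, because that plan used a reading taken before the arm had settled. I'll regrip and shift it.

```bash
python3 -m crank '[[0,0,0,0,0,0.045,0.065],[0,0,0,0,0,0.045,0.065],[0,0,0,0,0,0.03,0.065],[0,0,0,0,0,0.015,0.065],[0,0,0,0,0,0.009,0.065],[0,0,0,0,0,0,0.065],[0,0,0,0,0,0,0.04],[0,0,0,0,0,0,0.04],[0,0,0,0,0,0,0.04],[0,0,0,0,0,-0.005,0.04],[0,0,0,0.0012,0.0026,0,0.04],[0,0,0,0,0,0,0.04]]'
python3 -m crank '[[0,0,0,0,0,0.0052,0.04],[0,0,0,0,0,0,0.04],[0,0,0,0,0,0,0.04],[0,0,0,0,0,0,0.065],[0,0,0,0,0,0,0.065],[0,0,0,0,0,0,0.065],[0,0,0,0,0,-0.02,0.065],[0,0,0,0,0,-0.05,0.065],[0,0,0,0,0,-0.05,0.065],[0,0,0,0,0,-0.03,0.065],[0,0,0,0,0,0,0.065],[0,0,0,0,0,0,0.065]]'
python3 - <<'E'
from h import *
w=ctrl.snapshot("wrist");cv2.imwrite("pics/w4.png",w["image"][100:320,110:400])
w=ctrl.snapshot("wrist")
g=cv2.cvtColor(w["image"],cv2.COLOR_BGR2GRAY)
print(slots(w,(316,284),(206,188)));print(dark(w,(316,190),.021,150,34,True))
s=ctrl.read_state();print(s["tool_pos"],s["orientation"],s["qpos"])
plan(.4275,-.193,.16,174.8)
E
```

```text
t: 8.8
tool_pos: [0.4986, 0.2501, 0.0227]
orientation: [180.0, 0.0, 174.8]
ft_force: [-0.2, 0.3, -0.1]
opening: 0.0402
grasp_force: 0.0
t: 10.0
tool_pos: [0.4987, 0.2497, 0.1671]
orientation: [180.0, 0.0, 174.8]
ft_force: [-0.5, 0.2, -0.6]
opening: 0.0649
grasp_force: 0.0
{'loupe': array([608.6, 238.7]), 'vial': (array([488.5, 139.8]), array([488.3, 139.3]), array([54.9, 16.7]), 84.3), 'pack': array([499.1, 249.3]), 'cup': array([598. , 129.2]), 'pitch': np.float64(110.01186299667874)}
(array([500.2, 246.7]), array([500.2, 246.7]), array([53.1, 52.5]), 84.8)
[0.49753863 0.24934609 0.16523924] [-179.93071846   -0.18571679  174.79697173] [ 1.51344970e+01  1.86069957e+01  9.23776242e+01 -4.45967010e-04
  6.92135983e+01 -6.96624280e+01]
rz -0.0 then dxyz [ 0.0297 -0.4469  0.0052] | len 0.448 | before rot [ 0.0296 -0.4469  0.0052]
```

View pics/w4.png

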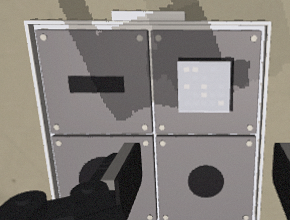

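The fingers closed just above the pack, so it did not move: black still shows only on its right side in the crop (233,85). I'll repeat 2 mm lower.

```bash
python3 -m crank '[[0,0,0,0,0,0.045,0.065],[0,0,0,0,0,0.045,0.065],[0,0,0,0,0,0.035,0.065],[0,0,0,0,0,0.017,0.065],[0,0,0,0,0,0.01,0.065],[0,0,0,0,0,0,0.065],[0,0,0,0,0,0,0.065],[0,0,0,0,0,0,0.04],[0,0,0,0,0,0,0.04],[0,0,0,0,0,0,0.04],[0,0,0,0,0,0,0.04]]'
```

```text
t: 11.2
tool_pos: [0.4997, 0.25, 0.0171]
orientation: [179.9, 0.2, 174.8]
ft_force: [-1.5, -0.6, 4.5]
opening: 0.0468
grasp_force: 60.6
```

```bash
python3 -m crank '[[0,0,0,0,0,-0.004,0.04],[0,0,0,0.0012,0,0,0.04],[0,0,0,0,0,0,0.04],[0,0,0,0,0,0.004,0.04],[0,0,0,0,0,0,0.04],[0,0,0,0,0,0,0.065],[0,0,0,0,0,0,0.065],[0,0,0,0,0,0,0.065],[0,0,0,0,0,-0.03,0.065],[0,0,0,0,0,-0.05,0.065],[0,0,0,0,0,-0.07,0.065],[0,0,0,0,0,0,0.065]]'; python3 -m crank '[[0,0,0,0,0,0,0.075],[0,0,0,0,0,0,0.075]]'
python3 - <<'E'
from h import *
w=ctrl.snapshot("wrist");cv2.imwrite("pics/w5.png",cv2.resize(w["image"][120:320,140:400],None,fx=2,fy=2))
print(slots(w,(316,290),(206,194)));print(dark(w,(316,195),.021,150,34,True))
s=ctrl.read_state();print(s["tool_pos"],s["orientation"],s["qpos"])
plan(.4275,-.193,.16,174.8)
E
```

```text
t: 12.4
tool_pos: [0.5019, 0.2511, 0.1521]
orientation: [179.7, 0.7, 174.8]
ft_force: [0.7, 0.2, 0.5]
opening: 0.0649
grasp_force: 0.0
t: 12.6
tool_pos: [0.4965, 0.2495, 0.1437]
orientation: [-179.9, -0.1, 174.8]
ft_force: [-0.4, 0.3, -0.9]
opening: 0.0747
grasp_force: 0.0
{'loupe': array([608.7, 238.7]), 'vial': (array([488.6, 140.8]), array([488.5, 140.1]), array([53.4, 16.9]), 84.8), 'pack': array([499.7, 249.8]), 'cup': array([597.6, 129.7]), 'pitch': np.float64(109.56372574899044)}
(array([498.9, 250.7]), array([498.9, 250.9]), array([51.6, 51.8]), 84.8)
[0.49625423 0.24943636 0.14325775] [-179.9270027    -0.19132085  174.80351227] [ 1.51798859e+01  1.97230041e+01  9.41308729e+01 -1.98090726e-03
  6.63508887e+01 -6.96229504e+01]
rz 0.0 then dxyz [ 0.0284 -0.4468 -0.0167] | len 0.448 | before rot [ 0.0284 -0.4468 -0.0167]
```

View pics/w5.png

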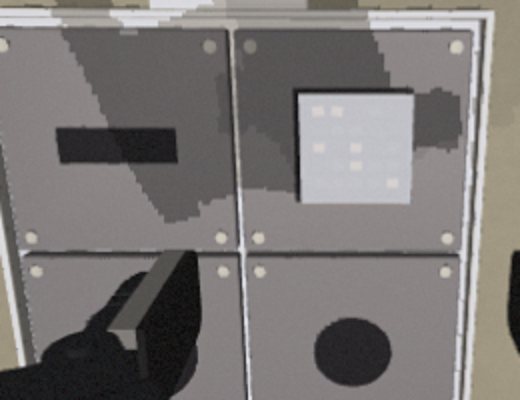

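The pack is now within about 1 mm of centre and square: image centre (355,147), with a thin black margin at left and top. Now the cup.

```bash
python3 -m crank '[[0,0,0,0.0028,-0.0447,-0.003,0.08],[0,0,0,0.0028,-0.0447,-0.003,0.08],[0,0,0,0.0028,-0.0447,-0.003,0.08],[0,0,0,0.0028,-0.0447,-0.003,0.08],[0,0,0,0.0028,-0.0447,-0.003,0.08],[0,0,0,0.0028,-0.0447,-0.003,0.08],[0,0,0,0.0028,-0.0447,-0.003,0.08],[0,0,0,0.0028,-0.0447,-0.003,0.08],[0,0,0,0.0028,-0.0447,-0.003,0.08],[0,0,0,0.0028,-0.0447,-0.003,0.08],[0,0,0,0,0,0,0.08],[0,0,0,0,0,0,0.08]]'
python3 -m crank '[[0,0,0,0,0,0,0.08],[0,0,0,0,0,0,0.08]]'
python3 - <<'E'
from h import *
w=ctrl.snapshot("wrist");cv2.imwrite("pics/w6.png",w["image"])
for n,z in(("cup",.024),("loupe",.036)):
    for d in ctrl.masks_of(n,w)[:3]: print(n,round(d["p"],2),d["location"],obb(w,d["pixels"],z))
s=ctrl.read_state();print(s["tool_pos"],s["orientation"])
E
```

```text
t: 13.85
tool_pos: [0.4281, -0.1931, 0.1735]
orientation: [179.9, -0.2, 174.6]
ft_force: [-0.0, 1.0, -0.2]
opening: 0.0801
grasp_force: 0.0
t: 14.05
tool_pos: [0.429, -0.1912, 0.1744]
orientation: [179.9, -0.1, 174.9]
ft_force: [0.4, 0.1, -0.1]
opening: 0.0796
grasp_force: 0.0
cup 0.78 [184.4, 310.6] (((428.29071044921875, -194.30963134765625), (57.91980743408203, 56.12324523925781), 84.87486267089844), array([ 427.88952602, -194.33167114]))
loupe 0.92 [131.3, 237.2] (((370.58868408203125, -259.625732421875), (23.62242889404297, 27.52259635925293), 19.15093994140625), array([ 370.97874795, -259.73079438]))
loupe 0.88 [105.4, 170.0] (((342.0514831542969, -312.43603515625), (34.17814254760742, 23.537899017333984), 85.21117401123047), array([ 342.03502805, -312.88506579]))
loupe 0.75 [205.9, 193.8] (((433.26068115234375, -312.8756103515625), (33.74202346801758, 47.206214904785156), 37.513526916503906), array([ 433.48049416, -312.85723463]))
[ 0.4293015  -0.19164884  0.174998  ] [ 1.79985714e+02 -1.31863148e-02  1.74916548e+02]
```

View pics/w6.png

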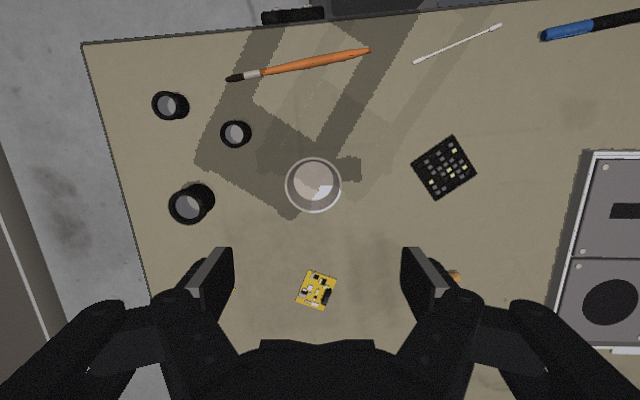

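The view shows the cup rim at (313,186), with the large loupe at (190,204) clear of the fingers. Descend on the cup.

```bash
python3 -m crank '[[0,0,0,0.0006,-0.0025,0.04,0.08],[0,0,0,0,0,0.045,0.08],[0,0,0,0,0,0.04,0.08],[0,0,0,0,0,0.03,0.08],[0,0,0,0,0,0.015,0.08],[0,0,0,0,0,0,0.08],[0,0,0,0,0,0,0.045],[0,0,0,0,0,0,0.045],[0,0,0,0,0,0,0.045],[0,0,0,0,0,0,0.045]]'
python3 -m crank '[[0,0,0,0,0,-0.02,0.045],[0,0,0,0,0,-0.03,0.045],[0,0,0,0,0,-0.04,0.045],[0,0,0,0,0,0,0.045],[0,0,0,0,0,0,0.045]]'
python3 - <<'E'
from h import *
w=ctrl.snapshot("wrist");s=ctrl.read_state();print(s["tool_pos"],s["opening"])
for d in ctrl.masks_of("cup",w)[:1]:
  a=obb(w,d["pixels"],s["tool_pos"][2]+.02);print(a,rel(w,a[0][0]))
plan(.598,.129,.095,174.8)
E
```

```text
t: 15.2
tool_pos: [0.4292, -0.1956, 0.0071]
orientation: [-179.9, 0.1, 174.8]
ft_force: [-0.8, 1.5, 6.0]
opening: 0.0525
grasp_force: 61.4
t: 15.7
tool_pos: [0.4294, -0.196, 0.0972]
orientation: [-179.8, 0.2, 174.8]
ft_force: [-1.0, -0.1, -1.1]
opening: 0.0523
grasp_force: 62.7
[ 0.42849779 -0.19530749  0.09590601] 0.0519827981457819
(((427.11083984375, -195.5701904296875), (52.16905212402344, 56.73400115966797), 84.9475326538086), array([ 425.90863475, -195.3015919 ])) [ 0.8 -0.8]
rz 0.01 then dxyz [-0.14   0.338  0.   ] | len 0.366 | before rot [-0.14   0.338  0.   ]
```

```bash
python3 -m crank '[[0,0,0,-0.0156,0.0376,0,0.045],[0,0,0,-0.0156,0.0376,0,0.045],[0,0,0,-0.0156,0.0376,0,0.045],[0,0,0,-0.0156,0.0376,0,0.045],[0,0,0,-0.0156,0.0376,0,0.045],[0,0,0,-0.0156,0.0376,0,0.045],[0,0,0,-0.0156,0.0376,0,0.045],[0,0,0,-0.0156,0.0376,0,0.045],[0,0,0,-0.0156,0.0376,0,0.045],[0,0,0,0,0,0,0.045],[0,0,0,0,0,0,0.045],[0,0,0,0,0,0,0.045]]'
python3 -m crank '[[0,0,0,0,0,0,0.045],[0,0,0,0,0,0,0.045]]'
python3 - <<'E'
from h import *
w=ctrl.snapshot("wrist");cv2.imwrite("pics/w7.png",w["image"])
s=ctrl.read_state();print(s["tool_pos"],s["orientation"])
for d in ctrl.masks_of("cup",w)[:1]:
  a=obb(w,d["pixels"],s["tool_pos"][2]+.018);print(a,rel(w,a[0][0]))
plan(.598,.129,.0185,174.8)
E
```

```text
t: 17.0
tool_pos: [0.5975, 0.1283, 0.0939]
orientation: [-180.0, -0.2, 174.8]
ft_force: [-0.0, 0.0, -1.1]
opening: 0.0526
grasp_force: 62.8
t: 17.2
tool_pos: [0.5984, 0.1278, 0.0951]
orientation: [-180.0, -0.0, 174.7]
ft_force: [0.3, -0.3, -0.6]
opening: 0.0523
grasp_force: 62.8
[0.5985821  0.12800552 0.09520362] [-1.79995104e+02 -6.42713963e-03  1.74717160e+02]
(((596.6929931640625, 128.37596130371094), (51.961212158203125, 55.39150619506836), 84.8371353149414), array([595.40871328, 128.45145455])) [2. 0.]
rz -0.07 then dxyz [0.0007 0.0008 0.0768] | len 0.077 | before rot [0.0007 0.0008 0.0768]
```

View pics/w7.png

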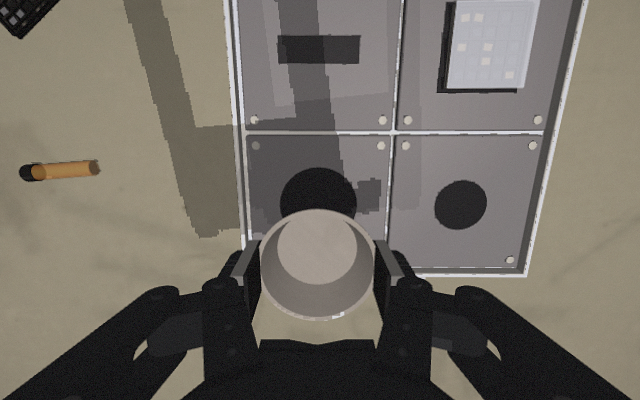

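The cup is held upright, rim centre about (317,265), over the disc at (318,205).

```bash
python3 - <<'E'
from h import *
w=ctrl.snapshot("wrist")
for z in(.111,.115):print(world(w,[(317.5,265),(317.5,208),(317.5,322)],z))
print(dark(w,(318,190),.012,60,25))
E
python3 -m crank '[[0,0,0,0.0005,0.0008,0.03,0.045],[0,0,0,0,0,0.025,0.045],[0,0,0,0,0,0.0145,0.045],[0,0,0,0,0,0.005,0.045],[0,0,0,0,0,0,0.045],[0,0,0,0,0,0,0.045]]'
```

```text
[[0.59706325 0.12911881]
 [0.56926082 0.13167175]
 [0.62813682 0.12626505]]
[[0.59491498 0.12930711]
 [0.56798374 0.13178005]
 [0.62501487 0.12654277]]
(array([586.2, 130.4]), array([586.3, 130.5]), array([39.2, 36.6]), 84.1)
t: 17.95
tool_pos: [0.5992, 0.1299, 0.0215]
orientation: [180.0, 0.1, 174.8]
ft_force: [-0.6, -0.3, -0.7]
opening: 0.0526
grasp_force: 63.2
```

```bash
python3 -m crank '[[0,0,0,0.0007,0,0.002,0.045],[0,0,0,0,0,0.001,0.045],[0,0,0,0,0,0,0.045]]'
python3 -m crank '[[0,0,0,0,0,0,0.075],[0,0,0,0,0,0,0.075],[0,0,0,0,0,0,0.075],[0,0,0,0,0,-0.02,0.075],[0,0,0,0,0,-0.04,0.075],[0,0,0,0,0,-0.04,0.075],[0,0,0,0,0,-0.04,0.075],[0,0,0,0,0,0,0.075],[0,0,0,0,0,0,0.075]]'
python3 - <<'E'
from h import *
w=ctrl.snapshot("wrist");cv2.imwrite("pics/w8.png",w["image"])
for d in ctrl.masks_of("cup",w)[:1]:
  a=obb(w,d["pixels"],.036);print(a)
plan(.434,-.313,.165,174.8);print(ctrl.read_state()["tool_pos"])
E
```

```text
t: 18.25
tool_pos: [0.5987, 0.13, 0.0191]
orientation: [180.0, 0.1, 174.8]
ft_force: [-0.8, -0.9, 6.1]
opening: 0.0525
grasp_force: 63.6
t: 19.15
tool_pos: [0.5982, 0.13, 0.1587]
orientation: [180.0, 0.1, 174.8]
ft_force: [0.4, 0.3, -0.2]
opening: 0.0747
grasp_force: 0.0
(((598.395751953125, 130.20530700683594), (55.637935638427734, 57.18986129760742), 84.78746795654297), array([597.32035743, 130.26672503]))
rz 0.0 then dxyz [ 0.1218 -0.4558 -0.0088] | len 0.472 | before rot [ 0.1219 -0.4558 -0.0088]
[0.59664778 0.12988527 0.15622681]
```

View pics/w8.png

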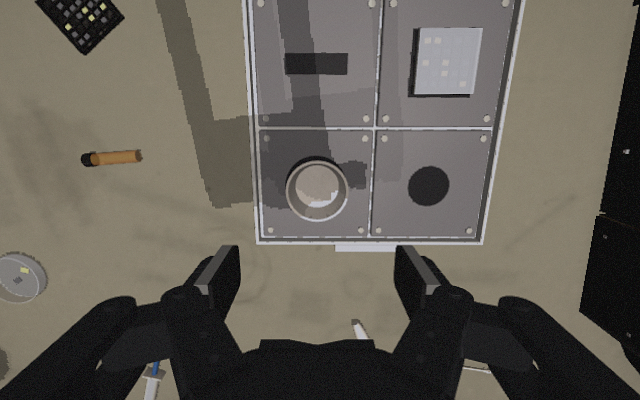

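The cup stands upright in its disc at (317,189), within 1 mm of centre. Now the loupe.

```bash
python3 -m crank '[[0,0,0,0.0111,-0.0414,-0.001,0.07],[0,0,0,0.0111,-0.0414,-0.001,0.07],[0,0,0,0.0111,-0.0414,-0.001,0.07],[0,0,0,0.0111,-0.0414,-0.001,0.07],[0,0,0,0.0111,-0.0414,-0.001,0.07],[0,0,0,0.0111,-0.0414,-0.001,0.07],[0,0,0,0.0111,-0.0414,-0.001,0.07],[0,0,0,0.0111,-0.0414,-0.001,0.07],[0,0,0,0.0111,-0.0414,-0.001,0.07],[0,0,0,0.0111,-0.0414,-0.001,0.07],[0,0,0,0.0108,-0.042,0,0.07],[0,0,0,0,0,0,0.07]]'
python3 -m crank '[[0,0,0,0,0,0,0.07],[0,0,0,0,0,0,0.07],[0,0,0,0,0,0,0.07]]'
python3 - <<'E'
from h import *
w=ctrl.snapshot("wrist");cv2.imwrite("pics/w9.png",w["image"])
for z in(.036,.0):
  for d in ctrl.masks_of("loupe",w)[:3]: print(d["location"],obb(w,d["pixels"],z))
s=ctrl.read_state();print(s["tool_pos"],s["orientation"])
E
```

```text
t: 20.45
tool_pos: [0.4327, -0.3175, 0.1658]
orientation: [-180.0, -0.1, 174.5]
ft_force: [0.2, 0.3, -0.2]
opening: 0.0704
grasp_force: 0.0
t: 20.75
tool_pos: [0.4353, -0.3116, 0.167]
orientation: [179.9, -0.1, 174.9]
ft_force: [0.2, -0.6, 0.4]
opening: 0.0698
grasp_force: 0.0
[85.7, 295.6] (((342.0199890136719, -321.5520324707031), (24.612640380859375, 23.774656295776367), 84.92729949951172), array([ 341.83259206, -321.3672401 ]))
[114.6, 360.4] (((371.4430847167969, -266.9755859375), (25.445802688598633, 23.438581466674805), 84.82115173339844), array([ 371.29889413, -266.7800432 ]))
[191.6, 309.2] (((435.16473388671875, -318.6138916015625), (34.67202377319336, 41.523250579833984), 83.49244689941406), array([ 434.79379202, -318.80411598]))
[85.7, 295.6] (((338.9779357910156, -323.7234191894531), (27.841062545776367, 26.89312744140625), 84.92735290527344), array([ 338.76593558, -323.51434147]))
[114.6, 360.4] (((372.2603454589844, -261.9881896972656), (28.783485412597656, 26.512990951538086), 84.82121276855469), array([ 372.09728116, -261.76703704]))
[191.6, 309.2] (((444.34027099609375, -320.39990234375), (39.219932556152344, 46.96971893310547), 83.49310302734375), array([ 443.92069419, -320.61501682]))
[ 0.43549874 -0.31207198  0.16759628] [ 1.79990784e+02 -3.93074270e-03  1.74905977e+02]
```

View pics/w9.png

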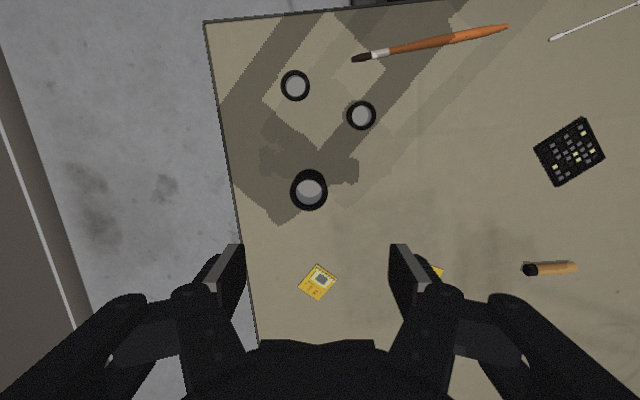

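The large loupe is at (309,189) and the smaller ones are clear of the fingers. Combining the edges with the top view gives (437.8, -318.8) mm.

```bash
python3 -m crank '[[0,0,0,-0.0031,-0.0066,0.03,0.07],[0,0,0,0,0,0.045,0.07],[0,0,0,0,0,0.04,0.07],[0,0,0,0,0,0.03,0.07],[0,0,0,0,0,0.0155,0.07],[0,0,0,0,0,0,0.07],[0,0,0,0,0,0,0.025],[0,0,0,0,0,0,0.025],[0,0,0,0,0,0,0.025],[0,0,0,0,0,0,0.025],[0,0,0,0,0,0,0.025]]'
python3 -m crank '[[0,0,0,0,0,-0.02,0.025],[0,0,0,0,0,-0.03,0.025],[0,0,0,0,0,-0.05,0.025],[0,0,0,0,0,0,0.025],[0,0,0,0,0,0,0.025],[0,0,0,0,0,0,0.025]]'
python3 - <<'E'
from h import *
s=ctrl.read_state();print(s["tool_pos"],s["opening"])
plan(.6086,.2387,.115,174.8)
E
```

```text
t: 22.0
tool_pos: [0.4386, -0.3209, 0.0089]
orientation: [-179.9, 0.2, 174.8]
ft_force: [-0.3, 0.4, 7.1]
opening: 0.0337
grasp_force: 59.9
t: 22.6
tool_pos: [0.4369, -0.3194, 0.1065]
orientation: [180.0, -0.1, 174.8]
ft_force: [0.3, -0.2, -0.3]
opening: 0.033
grasp_force: 59.9
[ 0.43694837 -0.31939494  0.10650788] 0.03297563582287089
rz -0.0 then dxyz [-0.1204  0.5714 -0.0085] | len 0.584 | before rot [-0.1204  0.5714 -0.0085]
```

```bash
python3 -m crank '[[0,0,0,-0.0086,0.0408,-0.001,0.025],[0,0,0,-0.0086,0.0408,-0.001,0.025],[0,0,0,-0.0086,0.0408,-0.001,0.025],[0,0,0,-0.0086,0.0408,-0.001,0.025],[0,0,0,-0.0086,0.0408,-0.001,0.025],[0,0,0,-0.0086,0.0408,-0.001,0.025],[0,0,0,-0.0086,0.0408,-0.001,0.025],[0,0,0,-0.0086,0.0408,-0.001,0.025],[0,0,0,-0.0086,0.0408,0,0.025],[0,0,0,-0.0086,0.0408,0,0.025],[0,0,0,-0.0086,0.0408,0,0.025],[0,0,0,-0.0086,0.0408,0,0.025]]'
python3 -m crank '[[0,0,0,-0.0086,0.0408,0,0.025],[0,0,0,-0.0086,0.0408,0,0.025],[0,0,0,0,0,0,0.025],[0,0,0,0,0,0,0.025],[0,0,0,0,0,0,0.025],[0,0,0,0,0,0,0.025]]'
python3 - <<'E'
from h import *
w=ctrl.snapshot("wrist");cv2.imwrite("pics/w10.png",w["image"][150:380,150:490])
s=ctrl.read_state();print(s["tool_pos"],s["opening"])
for d in ctrl.masks_of("loupe",w)[:1]:
  a=obb(w,d["pixels"],s["tool_pos"][2]+.03);print(d["location"],a,rel(w,a[0][0]))
plan(.6086,.2387,.02,174.8)
E
```

```text
t: 23.8
tool_pos: [0.5837, 0.1598, 0.113]
orientation: [-180.0, -0.2, 174.8]
ft_force: [0.2, -0.2, -0.7]
opening: 0.0334
grasp_force: 59.9
t: 24.4
tool_pos: [0.6087, 0.2365, 0.1145]
orientation: [-180.0, -0.1, 174.7]
ft_force: [0.6, -0.2, -0.8]
opening: 0.0332
grasp_force: 59.9
[0.6089447  0.23648255 0.11482503] 0.033536693260755486
[267.1, 316.4] (((599.9976806640625, 237.60366821289062), (32.33796310424805, 43.51863479614258), 84.71929931640625), array([599.52586586, 237.67205253])) [9.1 0.1]
rz -0.09 then dxyz [0.0007 0.002  0.095 ] | len 0.095 | before rot [0.0007 0.002  0.095 ]
```

View pics/w10.png

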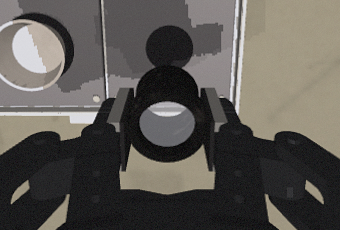

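The loupe is held upright at crop (167,120), with its disc visible ahead at (168,47). I'll check its offset in the hand from the edges.

Run:
```python
from h import *
w=ctrl.snapshot("wrist");s=ctrl.read_state();z=s["tool_pos"][2]
d=ctrl.masks_of("loupe",w)[0]["pixels"];r=np.where(d[:,314:320].any(1))[0];print(r.min(),r.max())
g=cv2.cvtColor(w["image"],cv2.COLOR_BGR2GRAY);print(g[296:330,317].tolist())
for dz in(-.006,.027,.03,.033):print(dz,world(w,[(317,r.min()),(317,r.max()),(317,313)],z+dz)[:,0])
print(s["tool_pos"])
```

```text
217 311
[76, 13, 17, 22, 28, 19, 19, 14, 11, 12, 26, 12, 26, 29, 26, 26, 84, 160, 150, 152, 149, 149, 149, 145, 145, 141, 142, 142, 138, 141, 141, 143, 141, 144]
-0.006 [0.59142776 0.64799487 0.64931531]
0.027 [0.5798326  0.6238917  0.62492017]
0.03 [0.5787785  0.62170051 0.62270243]
0.033 [0.57772439 0.61950931 0.62048469]
[0.60920166 0.23680372 0.11523007]
```

```bash
python3 -m crank '[[0,0,0,0.0005,0.002,0.03,0.025],[0,0,0,0,0,0.03,0.025],[0,0,0,0,0,0.02,0.025],[0,0,0,0,0,0.01,0.025],[0,0,0,0,0,0.002,0.025],[0,0,0,0,0,0,0.025],[0,0,0,0,0,0,0.025]]'
```

```text
t: 25.3
tool_pos: [0.61, 0.2401, 0.0246]
orientation: [180.0, 0.1, 174.8]
ft_force: [-0.7, -0.5, -0.2]
opening: 0.0333
grasp_force: 60.0
```

```bash
python3 -m crank '[[0,0,0,0,0,0.002,0.025],[0,0,0,0,0,0.001,0.025],[0,0,0,0,0,0,0.025]]'
```

```text
t: 25.6
tool_pos: [0.6093, 0.2401, 0.0209]
orientation: [180.0, 0.1, 174.8]
ft_force: [-0.3, 0.4, 2.9]
opening: 0.0332
grasp_force: 60.3
```

```bash
python3 -m crank '[[0,0,0,0,0,0,0.055],[0,0,0,0,0,0,0.055],[0,0,0,0,0,0,0.055],[0,0,0,0,0,-0.02,0.055],[0,0,0,0,0,-0.04,0.055],[0,0,0,0,0,-0.05,0.055],[0,0,0,0,0,-0.04,0.055],[0,0,0,0,0,0,0.055],[0,0,0,0,0,0,0.055],[0,0,0,0,0,0,0.055]]'
python3 - <<'E'
from h import *
w=ctrl.snapshot("wrist");cv2.imwrite("pics/w11.png",cv2.resize(w["image"][120:300,180:420],None,fx=2,fy=2))
for d in ctrl.masks_of("loupe",w)[:1]:
  for z in(.012,.048):
    a=obb(w,d["pixels"],z);print(d["location"],a)
    print(world(w,[(d["location"][1],np.where(d["pixels"].any(1))[0][k]) for k in(0,-1)],z))
plan(.5534,-.065,.16,88.7)
E
```

```text
t: 26.6
tool_pos: [0.6078, 0.2398, 0.1685]
orientation: [-180.0, -0.2, 174.8]
ft_force: [-0.8, 0.4, -0.1]
opening: 0.0552
grasp_force: 0.0
[191.1, 318.6] (((614.6063232421875, 239.66720581054688), (39.01468276977539, 43.15392303466797), 84.80043029785156), array([614.8230802, 239.8171121]))
[[0.59326437 0.24322744]
 [0.63624564 0.23937957]]
[191.1, 318.6] (((605.4210815429688, 240.51089477539062), (34.333465576171875, 37.976139068603516), 84.79927825927734), array([605.61171109, 240.64267898]))
[[0.58663973 0.24364382]
 [0.62446388 0.24025763]]
rz 86.1 then dxyz [-0.3058 -0.0474  0.0079] | len 0.31 | before rot [ 0.0265 -0.3084  0.0079]
```

View pics/w11.png

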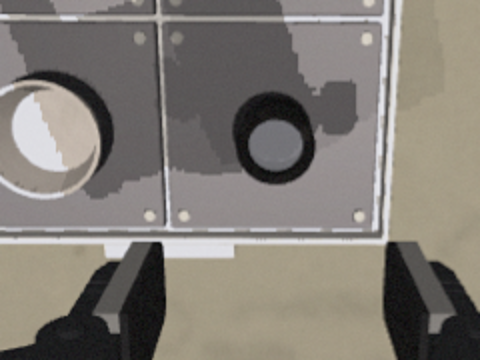

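The loupe is upright at (274,140), centred on its disc within about 1.5 mm. Now the vial.

```bash
python3 -m crank '[[0,0,7.83,0,0,0,0.055],[0,0,7.83,0,0,0,0.055],[0,0,7.83,0,0,0,0.055],[0,0,7.83,0,0,0,0.055],[0,0,7.83,0,0,0,0.055],[0,0,7.83,0,0,0,0.055],[0,0,7.83,0,0,0,0.055],[0,0,7.83,0,0,0,0.055],[0,0,7.83,0,0,0,0.055],[0,0,7.83,0,0,0,0.055],[0,0,7.83,0,0,0,0.055]]'
python3 -m crank '[[0,0,0,-0.0382,-0.0059,0.001,0.045],[0,0,0,-0.0382,-0.0059,0.001,0.045],[0,0,0,-0.0382,-0.0059,0.001,0.045],[0,0,0,-0.0382,-0.0059,0.001,0.045],[0,0,0,-0.0382,-0.0059,0.001,0.045],[0,0,0,-0.0382,-0.0059,0.001,0.045],[0,0,0,-0.0382,-0.0059,0.001,0.045],[0,0,0,-0.0382,-0.0059,0.001,0.045],[0,0,0,0,0,0,0.045],[0,0,0,0,0,0,0.045],[0,0,0,0,0,0,0.045]]'
python3 - <<'E'
from h import *
w=ctrl.snapshot("wrist");cv2.imwrite("pics/w12.png",w["image"])
for d in ctrl.masks_of("vial",w)[:2]: print(d["p"],d["location"],obb(w,d["pixels"],.0065))
s=ctrl.read_state();print(s["tool_pos"],s["orientation"])
plan(.5534,-.065,.006,88.7)
E
```

```text
t: 27.8
tool_pos: [0.6081, 0.2398, 0.1682]
orientation: [-179.8, 0.0, 88.3]
ft_force: [0.6, -0.1, 0.6]
opening: 0.055
grasp_force: 0.0
t: 28.9
tool_pos: [0.5543, -0.0636, 0.1613]
orientation: [-179.9, -0.1, 88.7]
ft_force: [0.1, 0.2, -0.1]
opening: 0.045
grasp_force: 0.0
0.62 [186.7, 316.1] (((553.5670776367188, -65.61193084716797), (54.01001739501953, 13.41425895690918), 88.6952896118164), array([553.63315983, -65.25435815]))
[ 0.55454777 -0.0631838   0.16167688] [-1.79955125e+02 -2.97167861e-02  8.87615464e+01]
rz 0.06 then dxyz [-0.0018 -0.0011  0.1557] | len 0.156 | before rot [-0.0018 -0.0011  0.1557]
```

View pics/w12.png

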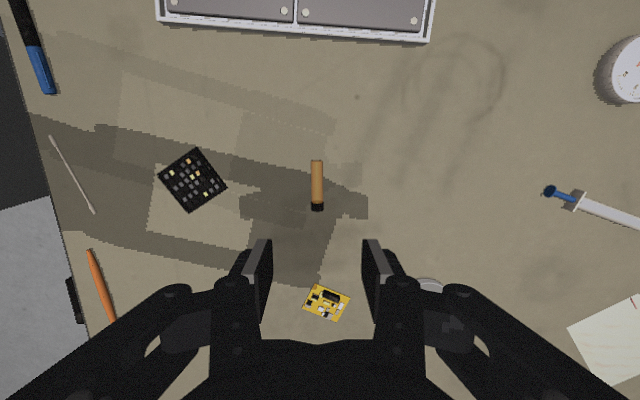

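The vial lies at (317,185), cap toward the camera bottom, aligned with the fingers. Grip it.

```bash
python3 -m crank '[[0,0,0,-0.002,-0.001,0.04,0.045],[0,0,0,0,0,0.045,0.045],[0,0,0,0,0,0.04,0.045],[0,0,0,0,0,0.022,0.045],[0,0,0,0,0,0.01,0.045],[0,0,0,0,0,0,0.045],[0,0,0,0,0,0,0.005],[0,0,0,0,0,0,0.005],[0,0,0,0,0,0,0.005],[0,0,0,0,0,0,0.005],[0,0,0,0,0,0,0.005],[0,0,0,0,0,0,0.005]]'
python3 -m crank '[[0,0,0,0,0,-0.02,0.005],[0,0,0,0,0,-0.03,0.005],[0,0,0,0,0,-0.04,0.005],[0,0,0,0,0,0,0.005],[0,0,0,0,0,0,0.005],[0,0,0,0,0,0,0.005]]'
python3 - <<'E'
from h import *
w=ctrl.snapshot("wrist")
s=ctrl.read_state();print(s["tool_pos"],s["opening"])
for d in ctrl.masks_of("vial",w)[:1]:
  a=obb(w,d["pixels"],s["tool_pos"][2]+.003);print(d["location"],a,rel(w,a[0][0]))
plan(.4884,.1395,.09,84.6)
E
```

```text
t: 30.2
tool_pos: [0.5549, -0.0667, 0.0068]
orientation: [179.8, 0.0, 88.7]
ft_force: [-0.8, 1.9, 6.8]
opening: 0.0096
grasp_force: 59.0
t: 30.8
tool_pos: [0.5527, -0.0662, 0.0944]
orientation: [-179.9, -0.0, 88.7]
ft_force: [0.1, -0.9, -0.5]
opening: 0.0096
grasp_force: 58.8
[ 0.55247871 -0.06615621  0.09393262] 0.00963957821627728
[247.9, 317.4] (((552.9114990234375, -64.54512023925781), (55.09670639038086, 11.185861587524414), 89.95439147949219), array([552.55021972, -61.57008903])) [1.6 0.4]
rz 4.07 then dxyz [ 0.1987 -0.0832  0.0038] | len 0.215 | before rot [ 0.2041 -0.0688  0.0038]
```

```bash
python3 -m crank '[[0,0,4.1,0,0,0,0.005],[0,0,0,0.0396,-0.0166,0,0.005],[0,0,0,0.0396,-0.0166,0,0.005],[0,0,0,0.0396,-0.0166,0,0.005],[0,0,0,0.0396,-0.0166,0,0.005],[0,0,0,0.0396,-0.0166,0,0.005],[0,0,0,0,0,0,0.005],[0,0,0,0,0,0,0.005],[0,0,0,0,0,0,0.005],[0,0,0,0,0,0,0.005]]'
python3 - <<'E'
from h import *
w=ctrl.snapshot("wrist")
s=ctrl.read_state();print(s["tool_pos"],s["opening"])
for d in ctrl.masks_of("vial",w)[:1]:
  for dz in(0,.003):
    a=obb(w,d["pixels"],s["tool_pos"][2]+dz);print(d["location"],a,rel(w,a[0][0]))
plan(.4884,.1395,.0195,84.6)
E
```

```text
t: 31.9
tool_pos: [0.4901, 0.1374, 0.0948]
orientation: [-180.0, 0.0, 84.5]
ft_force: [0.6, 0.1, -0.7]
opening: 0.0094
grasp_force: 58.8
[0.4900967  0.13731222 0.09483336] 0.009188834173583595
[244.7, 315.2] (((489.6434326171875, 138.1020050048828), (55.42329406738281, 11.689974784851074), 83.85551452636719), array([490.06345238, 141.2017175 ])) [ 0.7 -0.5]
[244.7, 315.2] (((489.7900390625, 139.560791015625), (54.26297378540039, 11.445204734802246), 83.85521697998047), array([490.20123319, 142.59557817])) [ 2.1 -0.5]
rz -0.14 then dxyz [ 0.0019 -0.0019  0.0754] | len 0.075 | before rot [ 0.0019 -0.0019  0.0754]
```

```bash
python3 -m crank '[[0,0,0,0.001,-0.0015,0.03,0.005],[0,0,0,0,0,0.025,0.005],[0,0,0,0,0,0.015,0.005],[0,0,0,0,0,0.005,0.005],[0,0,0,0,0,0,0.005],[0,0,0,0,0,0,0.005]]'
```

```text
t: 32.6
tool_pos: [0.489, 0.1393, 0.0206]
orientation: [179.9, -0.0, 84.5]
ft_force: [0.2, -0.1, 0.1]
opening: 0.0094
grasp_force: 58.8
```

```bash
python3 -m crank '[[0,0,0,0,0,0.0015,0.005],[0,0,0,0,0,0,0.005],[0,0,0,0,0,0,0.005]]'
```

```text
t: 32.9
tool_pos: [0.4887, 0.1396, 0.019]
orientation: [179.9, -0.0, 84.6]
ft_force: [0.4, -0.7, 0.7]
opening: 0.0094
grasp_force: 58.9
```

```bash
python3 -m crank '[[0,0,0,0,0,0.0015,0.005],[0,0,0,0,0,0,0.005],[0,0,0,0,0,0,0.005]]'
```

```text
t: 33.2
tool_pos: [0.4888, 0.1396, 0.0187]
orientation: [179.9, 0.0, 84.6]
ft_force: [-3.2, -0.9, 14.3]
opening: 0.0095
grasp_force: 60.6
```

Contact. Release, lift away and look.

```bash
python3 -m crank '[[0,0,0,0,0,-0.0005,0.03],[0,0,0,0,0,0,0.03],[0,0,0,0,0,0,0.03],[0,0,0,0,0,-0.02,0.03],[0,0,0,0,0,-0.05,0.03],[0,0,0,0,0,-0.05,0.03],[0,0,0,-0.04,0,-0.03,0.03],[0,0,0,-0.04,0,0,0.03],[0,0,0,0,0,0,0.03],[0,0,0,0,0,0,0.03],[0,0,0,0,0,0,0.03]]'
python3 - <<'E'
from h import *
w=ctrl.snapshot("wrist");cv2.imwrite("pics/w13.png",w["image"])
for n,z in(("vial",.0185),("closed_pack",.021),("cup",.036),("open_pack",.006)):
  for d in ctrl.masks_of(n,w)[:1]: print(n,obb(w,d["pixels"],z))
E
```

```text
t: 34.3
tool_pos: [0.4802, 0.0607, 0.1669]
orientation: [-179.9, -0.0, 84.6]
ft_force: [-0.0, -0.5, -0.0]
opening: 0.0304
grasp_force: 0.0
vial (((488.7716979980469, 142.60057067871094), (50.887935638427734, 11.221625328063965), 84.55545806884766), array([488.94989285, 142.86886474]))
cup (((597.7036743164062, 130.44131469726562), (56.0374755859375, 56.005645751953125), 13.256301879882812), array([597.94012898, 131.26558757]))
open_pack (((446.61322021484375, -60.9708366394043), (61.14104080200195, 30.39102554321289), 75.94575500488281), array([442.76183645, -59.79635431]))
```

View pics/w13.png

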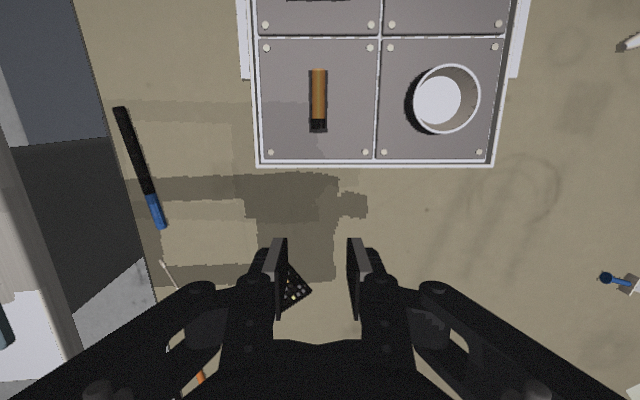

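The vial lies along its bar at (318,100) and the cup stands at (447,98). That makes 17 viewed pictures, which is over the limit of 14, so I check the rest by numbers only.

Run:
```python
from h import *
w=ctrl.snapshot("wrist");I=w["image"].astype(int)
print("BGR col 318 rows 64-76",I[64:76,318].tolist());print("rows 112-138",I[112:138,318].mean(1).astype(int).tolist())
print("row 90 gray",I[90,304:332].mean(1).astype(int).tolist())
print("z rows",np.round(w["z_map"][60:140:4,318],4).tolist())
print("bar ends: far/near y if centred",world(w,[(318,67),(318,69),(318,71),(318,131),(318,133)],.012)[:,1].round(4),"top",world(w,[(318,67),(318,69),(318,71),(318,119),(318,121),(318,131)],.0185)[:,1].round(4))
```

```text
BGR col 318 rows 64-76 [[133, 137, 141], [134, 135, 139], [132, 133, 138], [136, 135, 139], [105, 130, 160], [104, 150, 174], [90, 138, 157], [72, 116, 136], [69, 111, 132], [65, 109, 129], [66, 109, 132], [70, 111, 133]]
rows 112-138 [102, 102, 102, 103, 103, 101, 76, 26, 25, 21, 28, 27, 25, 21, 25, 28, 24, 44, 55, 46, 62, 112, 142, 135, 134, 133]
row 90 gray [134, 134, 133, 138, 124, 69, 50, 57, 69, 86, 90, 94, 97, 103, 104, 97, 95, 86, 86, 80, 65, 60, 48, 118, 135, 135, 135, 135]
z rows [0.27300000190734863, 0.2752000093460083, 0.26510000228881836, 0.265500009059906, 0.2678000032901764, 0.2678999900817871, 0.26919999718666077, 0.2694000005722046, 0.26969999074935913, 0.2703000009059906, 0.272599995136261, 0.272599995136261, 0.27300000190734863, 0.27379998564720154, 0.2759000062942505, 0.27630001306533813, 0.27709999680519104, 0.2912999987602234, 0.2928999960422516, 0.29280000925064087]
bar ends: far/near y if centred [0.1697 0.168  0.1664 0.1133 0.1114] top [0.1689 0.1672 0.1656 0.1246 0.1228 0.1137]
```

The vial sits 2.7 mm too far in +y along its bar; across the bar it is centred. I'll regrip and shift it.

```bash
python3 -m crank '[[0,0,0,0.04,0,0,0.03],[0,0,0,0.04,0,0.03,0.03],[0,0,0,0,0,0.045,0.03],[0,0,0,0,0,0.045,0.03],[0,0,0,0,0,0.02,0.03],[0,0,0,0,0,0.009,0.03],[0,0,0,0,0,0,0.03],[0,0,0,0,0,0,0.03],[0,0,0,0,0,0,0.005],[0,0,0,0,0,0,0.005],[0,0,0,0,0,0,0.005],[0,0,0,0,0,0,0.005]]'
python3 -m crank '[[0,0,0,0,0,-0.003,0.005],[0,0,0,-0.0027,0,0,0.005],[0,0,0,0,0,0,0.005],[0,0,0,0,0,0.003,0.005],[0,0,0,0,0,0.001,0.005],[0,0,0,0,0,0,0.005]]'
```

```text
t: 35.8
tool_pos: [0.4896, 0.1397, 0.0202]
orientation: [179.8, -0.0, 84.6]
ft_force: [-0.6, -0.8, 7.2]
opening: 0.0092
grasp_force: 59.0
t: 36.4
tool_pos: [0.4883, 0.1368, 0.0199]
orientation: [179.9, 0.0, 84.6]
ft_force: [-7.6, -1.7, 25.8]
opening: 0.0091
grasp_force: 62.1
```

```bash
python3 -m crank '[[0,0,0,0,0,-0.0015,0.005],[0,0,0,0,0,0,0.03],[0,0,0,0,0,0,0.03],[0,0,0,0,0,0,0.03],[0,0,0,0,0,-0.02,0.03],[0,0,0,0,0,-0.05,0.03],[0,0,0,0,0,-0.05,0.03],[0,0,0,-0.04,0,-0.03,0.03],[0,0,0,-0.035,0,0,0.03],[0,0,0,0,0,0,0.03],[0,0,0,0,0,0,0.03],[0,0,0,0,0,0,0.03]]'
python3 - <<'E'
from h import *
w=ctrl.snapshot("wrist");I=w["image"].astype(int)
m=ctrl.masks_of("vial",w)[0];print(obb(w,m["pixels"],.0185));r=np.where(m["pixels"].any(1))[0];c=int(m["location"][1]);print(c,r[[0,-1]])
a,b=r[0]-8,r[-1]+14
print(a,I[a:a+14,c].mean(1).astype(int).tolist());print(b-26,I[b-26:b,c].mean(1).astype(int).tolist())
R0=range(int(r[0]-6),int(r[0]+6));print("y top z.0185",list(zip(R0,world(w,[(c,v) for v in R0],.0185)[:,1].round(4))))
R0=range(int(r[-1]-4),int(r[-1]+12));print(list(zip(R0,world(w,[(c,v) for v in R0],.0185)[:,1].round(4),world(w,[(c,v) for v in R0],.012)[:,1].round(4))))
v=int(m["location"][0])-8;print("row",I[v,c-14:c+15].mean(1).astype(int).tolist())
p=ctrl.snapshot("top")
for n,z in(("closed_pack",.021),("open_pack",.006),("dish",.012)):
  for d in ctrl.masks_of(n,p)[:1]: print(n,round(d["p"],2),np.round(obb(p,d["pixels"],z)[0][0],1))
E
```

```text
t: 37.6
tool_pos: [0.4805, 0.0629, 0.1683]
orientation: [-179.9, -0.0, 84.6]
ft_force: [-0.7, 1.0, 0.1]
opening: 0.0302
grasp_force: 0.0
(((487.4635009765625, 138.85641479492188), (51.79414367675781, 11.342607498168945), 84.54623413085938), array([487.43844915, 139.29833937]))
315 [ 75 134]
67 [138, 137, 139, 138, 138, 140, 87, 62, 95, 103, 100, 99, 94, 94]
122 [97, 85, 51, 21, 27, 22, 30, 24, 22, 29, 19, 21, 46, 103, 127, 124, 123, 121, 122, 124, 124, 121, 122, 123, 124, 122]
y top z.0185 [(69, np.float64(0.1697)), (70, np.float64(0.1689)), (71, np.float64(0.1681)), (72, np.float64(0.1673)), (73, np.float64(0.1665)), (74, np.float64(0.1656)), (75, np.float64(0.1648)), (76, np.float64(0.164)), (77, np.float64(0.1632)), (78, np.float64(0.1623)), (79, np.float64(0.1615)), (80, np.float64(0.1607))]
[(130, np.float64(0.1169), np.float64(0.1166)), (131, np.float64(0.116), np.float64(0.1156)), (132, np.float64(0.1151), np.float64(0.1147)), (133, np.float64(0.1142), np.float64(0.1138)), (134, np.float64(0.1133), np.float64(0.1128)), (135, np.float64(0.1123), np.float64(0.1119)), (136, np.float64(0.1114), np.float64(0.1109)), (137, np.float64(0.1105), np.float64(0.11)), (138, np.float64(0.1096), np.float64(0.109)), (139, np.float64(0.1086), np.float64(0.1081)), (140, np.float64(0.1077), np.float64(0.1071)), (141, np.float64(0.1068), np.float64(0.1062)), (142, np.float64(0.1058), np.float64(0.1052)), (143, np.float64(0.1049), np.float64(0.1043)), (144, np.float64(0.104), np.float64(0.1033)), (145, np.float64(0.103), np.float64(0.1023))]
row [135, 135, 136, 138, 135, 138, 140, 103, 60, 52, 77, 81, 85, 92, 95, 100, 109, 98, 94, 92, 89, 84, 77, 63, 54, 50, 104, 134, 139]
open_pack 0.57 [424.2 -57.1]
dish 0.74 [ 670.1 -200.3]
```

```bash
python3 -c "
from cell import ctrl
print(ctrl.hand_in())"
```

```text
the job is handed in; nothing more can be done
None
```

The job is handed in after about 38 s: pack, cup, loupe and vial each sit within about 1.5 mm of their silhouette centres by my last measurements, and the open pack and dish have not moved; I viewed 17 pictures, three over the limit of 14.

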